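# Tip a reference disc out of its pocket and stand it in the rack

### The arm

A 6-joint arm with a two-finger parallel gripper is mounted at the origin on a cart in front of the work surface, level with it; the furniture and walls round the work are solid. World frame = base frame: x ahead of the robot, y to its left, z up, the work surface at z = 0. Lengths are in m, angles in rad, forces in N, time in s.
With the tool pointing down it reaches from about 0.425 to 0.95 m from the base axis. Payload 3.5 kg.
Tool frame: the origin (TCP) lies at the very end of the fingers, on their centre line; the grasp point (between the pads) lies 19 mm behind it; z points along the fingers, y is the line along which they close (so a half turn about z gives the same grasp; the last joint's range is limited). The gripper opens to 85 mm and grips with 20 to 120 N. Pads are 22 mm wide; open, the fingers measure 114 mm over their backs; the gripper's body (76 mm by 85 mm) begins 54 mm behind the grasp point. The pads swing forward as they close: fully open they stand 13 mm farther back than shut.
Start: joints at [1.127, 0.286, 1.577, -0, 1.279, -0.15], TCP at [0.195, 0.646, 0.231] pointing down, gripper open.
Joint ranges: [-2.77, 2.77], [-0.9, 2.22], [0.21, 2.48], [-1.53, 4.67], [0.24, 2.81], [-2.84, 2.84]. Speed limits (rad/s): [2.79, 2.79, 3.14, 3.14, 3.14, 3.14].

### API

Orientations are given as a unit quaternion [x, y, z, w].
In Python, from plant import ctrl gives the robot as it stands.
- The arm moves only by the tool carry_out, never from a script. Its argument "deltas" is one flat list of numbers, 6 for each row, row after row: the shift along the tool's x, y, z in m, then the turn, a rotation vector about the tool's x, y, z in rad. A call has 1 to 5 rows; each row is the pose to reach, as a shift and turn from the pose commanded when the call began, along the tool's axes at that moment; what a row does not reach only later rows make up. A row lasts 1/8 s, in which the tool goes at most 62.5 mm and 10.7 degrees, less where a joint would pass 70% of its speed; a pose out of reach is approached as far as the arm can. A call with a gripper value outside its range is refused whole. "grip" is the opening in per cent of the stroke, from 0 (shut) to 100 (fully open), set as the call begins (left out, the last holds). The fingers move at their own pace and stop on an object; "grip_force" is the grip in N (left out, the last holds). Time passes only in rows, so rows that repeat a pose let the fingers close. It gives the time, the measured TCP pose, the force, the opening and the grip force at its end, in the units of the state.
- ctrl.get_state(): the state, without advancing time (a new reading comes with each control period).
- ctrl.read_camera(name): name is "side" or "top" or "wrist"; returns (picture, depth): 480x640x3 uint8, red, green, blue; 480x640 float32, m along the optical axis (not along the pixel's ray), 0 where there is no reading.
- ctrl.camera_model(name): a dict with "intrinsics" (3x3 intrinsics, pixels), "extrinsics" (4x4, takes a point from world to camera coordinates); the wrist camera has in their place "hand_eye" (4x4, takes a point from camera to tool coordinates, whose origin is the TCP and whose axes are the flange's). Camera axes: x right, y down, z forward; pixel columns grow to the right and rows downward; lengths in m; the calibration is good to about 2 mm. A picture is of the moment at which its call begins: read the wrist's pose just before it. camera_model takes no time and is no camera call.
- ctrl.sign_off(): hands the job in; it is judged then, once.
Trained networks look in the newest picture that a camera, given by its name, has taken for a name from the list of things; names that differ only in an ending like _2 or _b are one class to them, and where a whole thing is asked for, a point or a joint stands for the part that bears it (a point fixed in the world has none). Each returns a list of dicts, best first, with "score" (0 to 1); they miss things now and then, are a little off and sometimes report something else, mostly with a low value. They report only what shows in the picture. A call takes as long as a camera call.
- ctrl.find_in(camera, query): "uv" ([column, row] in pixels, amid what is visible of it).
The state is a dict: "time": time; "qpos": joint angles; "dq": joint speeds; "joint_efforts": joint torques, N m; "eef_pos": TCP position; "tcp_rot": TCP orientation; "contact_force": force on the tool from outside, world axes, zero at the start; "wrist_torque": the same for the moment, N m; "opening": opening from 0.0 (shut) to 1.0 (fully open); "finger_force": force on a finger pad.
Only numpy, scipy, OpenCV 4.12 (cv2) and the standard library are available. Lean on these libraries where they do the work, as an engineer would, in place of code of your own. Each camera call takes 0.05 s, during which the arm holds its last target. There are 200 camera calls.

### The job

Take the plain white reference disc (the one without a knob) out of the storage block and stand it on edge in the white rack. It lies flush in its pocket, so press its rim down on the side that gives way, until the disc drops, tips up and stays leaning by itself with one edge raised; then grip that edge, lower the disc upright into one of the rack's slots and let go only once it is down in the slot. Leave the disc with the knob lying in its pocket.

Things in the scene. Friction and masses are not known exactly. Their poses are not given: they have to be found in the camera images.
- disc: The plain white ceramic disc to be moved: diameter 58 mm, 8 mm thick, about 50 g, slippery on the block. Origin at the centre of its underside, z axis towards its top face. Once tipped it leans about 1.05 rad from flat, its upper edge 10 to 15 mm above the block's top with free room under it for a finger. If it falls back flat, press again.
- knob_disc: A second white ceramic disc of the same size with a round knob (diameter 14 mm, 10 mm high) on the middle of its top. It lies in the other pocket and stays there. Origin at the centre of its underside, z axis up.
- block: Fixed metal storage block, 82 mm (x) by 172 mm (y), 46 mm high; origin at the centre of its underside, z up. Two eight-sided pockets 66 mm across lie side by side along y; each holds one disc, flush with the block's top, 4 to 8 mm clear all round. Each disc rests on a hidden ledge under one rim and a hidden web along x; the rim on the other side hangs over a 30 mm deep hollow.
- pocket_a (a point): Centre of the pocket mouth at the block's y = +43 mm, level with the block's top. The hollow is on the pocket's +y or its -y side; this changes and cannot be seen. Press the disc 20 mm from the centre along y: over the ledge it is rigid, over the hollow it gives way under 2 N, turning about the web's edge, 6 mm from the centre.
- pocket_b (a point): Centre of the other pocket's mouth, at the block's y = -43 mm; made like pocket_a. A blunt tip pointing straight down soon bears on the disc over the web and jams: lean the tool 30 to 40 degrees, its body outwards, so that its outer lower corner presses. Some 8 to 12 mm down, tilted about 30 degrees, the disc slides into the hollow and tips up by itself.
- rack: Fixed white rack, base 84 mm (x) by 86 mm (y), 4 mm thick; origin at the centre of its underside. Four fins along x, 70 mm long, 8 mm thick, tops at 30 mm, make three slots 14 mm wide centred at y = -22, 0, 22 mm. A disc stands with its axis along y, carried by two cross rods (10 mm thick, at x = -22 and 22 mm), centre 34 mm and lowest point 5 mm above the underside.
- rack_slot (a point): Middle of the mouth of the middle slot, at x = y = 0 of the rack, level with the fins' tops, 30 mm above the rack's underside.

How it is judged:
By the outcome, as a careful person would: the job done as asked, in the order asked, and still so for the second after the job is handed in, with the robot touching nothing.
It also fails if it takes over 64 s, if anything falls off the work surface, if the arm or the gripper's body presses on something with over 40 N, if the wrist force passes 120 N, or if a joint passes its speed limit or range.

## Working session

There is one attempt and no reset: what is moved stays moved. The work goes in short steps, Python scripts to look and compute and a tool call to move; the robot and the scene stay as the last step left them, time stands still between calls to the robot, and variables do not carry over. Pictures are saved under pics/ and viewed, at most 13 in all, crops included, and the job is handed in when it is done.

Besides the shell and the picture viewer there is one more tool, called in YAML: its name, and indented under it one key for each argument. carry_out: Moves the arm, as the interface text tells. Its arguments: {"type":"object","properties":{"deltas":{"type":"array"},"grip":{"type":"number"},"grip_force":{"type":"number"}},"required":["deltas"]}

```bash
ls; mkdir -p pics
cat > h.py <<'E'
import numpy as np, cv2
from scipy.spatial.transform import Rotation as R
from plant import ctrl
def cloud(name):
    s=ctrl.get_state(); im,d=ctrl.read_camera(name); m=ctrl.camera_model(name); K=np.array(m["intrinsics"])
    v,u=np.mgrid[0:480,0:640]; P=np.stack([(u-K[0,2])/K[0,0]*d,(v-K[1,2])/K[1,1]*d,d],-1)
    if name=="wrist":
        H=np.array(m["hand_eye"]); P=P@H[:3,:3].T+H[:3,3]; r=R.from_quat(s["tcp_rot"]).as_matrix(); P=P@r.T+s["eef_pos"]
    else:
        E=np.linalg.inv(np.array(m["extrinsics"])); P=P@E[:3,:3].T+E[:3,3]
    P[d==0]=np.nan
    return im,P
def save(n,im): cv2.imwrite("pics/"+n+".png",im[...,::-1])
E
python3 - <<'E'
from h import *
np.set_printoptions(precision=4,suppress=True)
s=ctrl.get_state(); print(s)
both=[]
for c in("top","side"):
    im,P=cloud(c); both.append(im); np.save(c+".npy",P)
    for q in("disc","knob_disc","block","rack"):
        for r in ctrl.find_in(c,q)[:3]:
            u,v=map(int,np.round(r["uv"])); print(c,q,r["score"],(u,v),P[v,u])
    save(c,im)
E
```

```text
pics
{'time': 0.0, 'qpos': array([ 1.127 ,  0.2872,  1.5782,  0.    ,  1.2786, -0.15  ]), 'dq': array([-0.0004, -0.0012,  0.0016,  0.0015,  0.0005, -0.0005]), 'joint_efforts': array([  0.0004, -40.5977, -29.2627,  -0.0002,   0.0059,  -0.    ]), 'eef_pos': array([0.1952, 0.6455, 0.2299]), 'tcp_rot': array([ 0.1464,  0.9892, -0.0011, -0.0004]), 'contact_force': array([ 0.0515,  0.0022, -0.2902]), 'wrist_torque': array([-0.0055, -0.0231,  0.001 ]), 'finger_force': 0.0, 'opening': 1.0014400754744202}
top disc 0.82 (466, 258) [ 0.4607 -0.3778  0.0485]
top disc 0.73 (265, 237) [ 0.5008 -0.0298  0.002 ]
top knob_disc 0.82 (414, 262) [ 0.4523 -0.289   0.0556]
top block 0.82 (435, 263) [ 0.4522 -0.326   0.0444]
top rack 0.73 (264, 237) [ 0.5006 -0.0281  0.0026]
side disc 0.75 (282, 354) [ 0.4608 -0.3842  0.0472]
side knob_disc 0.69 (282, 308) [ 0.4528 -0.2992  0.0455]
side knob_disc 0.5 (283, 353) [ 0.4616 -0.3811  0.0459]
side block 0.66 (282, 372) [ 0.4634 -0.4119  0.0469]
side rack 0.79 (324, 228) [ 0.4978 -0.0666  0.0284]
side rack 0.43 (280, 373) [ 0.4612 -0.4122  0.0457]
```

View pics/top.png

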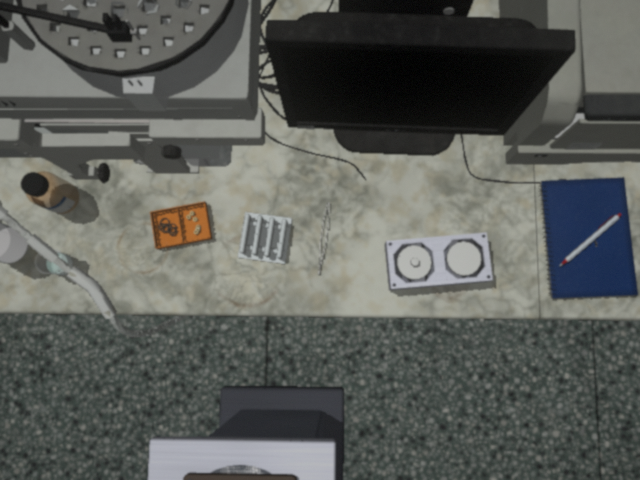

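View pics/side.png

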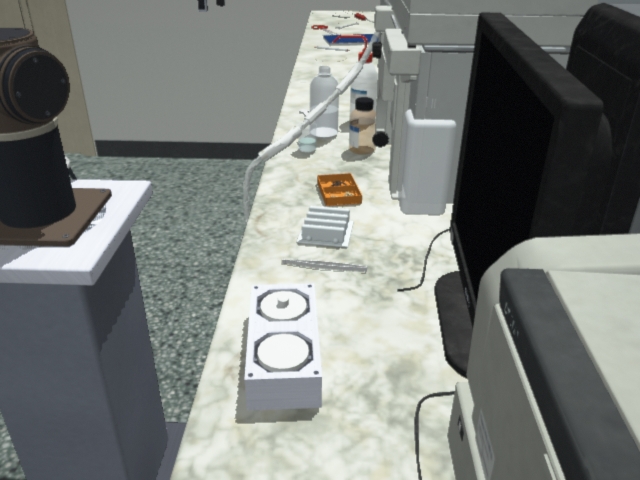

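The top view shows the plain disc at (466,258), the knob disc at (414,262) and the rack at (265,237). The side view agrees, with the plain disc at (282,354). Next I'll measure the poses and the obstacles along the path.

Run:
```python
from h import *
np.set_printoptions(precision=4,suppress=True)
P=np.load("top.npy").reshape(-1,3); P=P[~np.isnan(P[:,0])]
def rect(c,z0,z1,r=.13):
    m=(np.hypot(P[:,0]-c[0],P[:,1]-c[1])<r)&(P[:,2]>z0)&(P[:,2]<z1)
    print(m.sum(),np.median(P[m,2]),cv2.minAreaRect((P[m,:2]*1000).astype(np.float32)))
rect((.456,-.333),.035,.062); rect((.50,-.03),.02,.045,.075)
# max height map
for x in np.arange(.2,1.0,.05):
    print("%.2f"%x,[ "%.2f"%P[k,2].max() if (k:=(abs(P[:,0]-x)<.025)&(abs(P[:,1]-y)<.05)).any() else "-" for y in np.arange(-.6,.7,.1)])
```

```text
4335 0.04516306228045641 ((456.73687744140625, -331.6541748046875), (82.3590316772461, 172.69332885742188), 5.468542098999023)
781 0.028431525830465043 ((499.5908508300781, -28.1962890625), (74.5485610961914, 69.7685775756836), 82.6775131225586)
0.20 ['-0.79', '-0.79', '-0.78', '-0.79', '-0.79', '-0.79', '-0.79', '-0.79', '-0.79', '-0.79', '-0.78', '-0.79', '-0.79']
0.25 ['-0.79', '-0.79', '-0.78', '-0.79', '-0.79', '-0.78', '-0.79', '-0.79', '-0.78', '-0.79', '-0.79', '-0.79', '-0.79']
0.30 ['-0.79', '-0.79', '-0.79', '-0.79', '-0.78', '-0.78', '-0.79', '-0.79', '-0.02', '-0.79', '-0.79', '-0.79', '-0.78']
0.35 ['0.00', '0.00', '0.01', '0.01', '0.00', '0.00', '0.01', '0.00', '0.05', '0.00', '0.00', '-0.79', '-0.79']
0.40 ['0.02', '0.02', '0.05', '0.05', '0.05', '0.01', '0.01', '0.01', '0.06', '0.07', '0.01', '-', '-']
0.45 ['0.03', '0.02', '0.05', '0.06', '0.05', '0.03', '0.03', '0.01', '0.01', '0.10', '0.10', '-', '-']
0.50 ['0.03', '0.02', '0.05', '0.05', '0.05', '0.03', '0.03', '0.02', '0.02', '0.11', '0.13', '0.00', '-']
0.55 ['0.03', '0.02', '0.01', '0.00', '0.01', '0.03', '0.03', '0.29', '0.02', '0.12', '0.13', '0.00', '-']
0.60 ['0.02', '0.02', '0.01', '0.00', '0.02', '0.38', '0.47', '0.47', '0.39', '0.37', '0.12', '0.00', '-']
0.65 ['0.26', '0.25', '0.02', '0.02', '0.02', '0.38', '0.51', '0.51', '0.49', '0.26', '0.07', '0.02', '-']
0.70 ['0.25', '0.36', '0.36', '0.36', '0.36', '0.38', '0.47', '0.47', '0.46', '-', '-', '-', '-']
0.75 ['0.25', '0.26', '0.34', '0.34', '0.35', '0.39', '0.40', '-', '0.40', '-', '-', '-', '-']
0.80 ['0.25', '0.26', '-', '0.30', '0.29', '-', '0.08', '-', '-', '-', '-', '-', '-']
0.85 ['-', '0.23', '-', '-', '-', '-', '0.04', '-', '-', '-', '-', '-', '-']
0.90 ['-', '0.14', '-', '-', '-', '0.01', '0.01', '-', '-', '-', '-', '-', '-']
0.95 ['-', '0.05', '0.01', '-', '0.00', '0.01', '0.02', '-', '-', '-', '-', '-', '-']
```

```bash
cat >> h.py <<'E'
def down(yaw,lean=0.):
    """tool down, tool y along yaw-rotated world y; lean>0: body leans toward +y(local)"""
    M=np.array([[-1,0,0],[0,1,0],[0,0,-1.]])
    return R.from_euler("z",yaw)*R.from_euler("x",-lean)*R.from_matrix(M)
def plan(p,rot,n=None,base=None):
    s=ctrl.get_state(); p0,r0=(s["eef_pos"],R.from_quat(s["tcp_rot"])) if base is None else base
    d=r0.inv().apply(np.array(p)-p0); w=(r0.inv()*rot).as_rotvec()
    n0=max(np.linalg.norm(d)/.0625,np.linalg.norm(w)/.186); n=n or int(np.ceil(n0))
    print("d",np.round(d,4),"w",np.round(w,4),"rows needed %.2f"%n0)
BX=np.array([.4567,-.3317]);BY=np.radians(5.47)
RX=np.array([.4996,-.0282]);RY=np.radians(-7.32)
E
python3 - <<'E'
from h import *
np.set_printoptions(precision=4,suppress=True)
print(ctrl.camera_model("wrist"))
wp=[((.195,.646,.231),R.from_quat(ctrl.get_state()["tcp_rot"])),((.40,.42,.25),down(-.2)),((.5,.15,.25),down(-.1)),((.48,-.15,.25),down(0)),((.43,-.37,.25),down(BY))]
for a,b in zip(wp,wp[1:]): plan(*b,base=(np.array(a[0]),a[1]))
E
```

```text
{'intrinsics': array([[404.8418,   0.    , 314.5262],
       [  0.    , 404.8418, 232.5361],
       [  0.    ,   0.    ,   1.    ]]), 'hand_eye': array([[ 0.0014, -0.9648, -0.2629,  0.0648],
       [ 1.    ,  0.0012,  0.001 ,  0.0001],
       [-0.0007, -0.2629,  0.9648, -0.1416],
       [ 0.    ,  0.    ,  0.    ,  1.    ]])}
d [-0.2617 -0.1569 -0.019 ] w [-0.0001 -0.     -0.0938] rows needed 4.89
d [-0.1516 -0.2448  0.    ] w [ 0.   0.  -0.1] rows needed 4.61
d [-0.01   -0.3005  0.    ] w [ 0.   0.  -0.1] rows needed 4.81
d [ 0.05 -0.22  0.  ] w [ 0.      0.     -0.0955] rows needed 3.61
```

carry_out:
  deltas: [-0.052, -0.031, -0.004, 0, 0, -0.02, -0.104, -0.063, -0.008, 0, 0, -0.04, -0.157, -0.094, -0.012, 0, 0, -0.06, -0.209, -0.126, -0.016, 0, 0, -0.08, -0.262, -0.157, -0.019, 0, 0, -0.094]

```text
time: 1.12
eef_pos: [0.4019, 0.4184, 0.251]
tcp_rot: [0.099, 0.995, 0.0, 0.0]
contact_force: [0.6, 0.5, -0.1]
opening: 0.998
finger_force: 0.0
```

carry_out:
  deltas: [-0.03, -0.05, 0, 0, 0, -0.02, -0.06, -0.1, 0, 0, 0, -0.04, -0.09, -0.15, 0, 0, 0, -0.06, -0.12, -0.2, 0, 0, 0, -0.08, -0.15, -0.245, 0, 0, 0, -0.1]
  grip: 0

```text
time: 1.75
eef_pos: [0.4996, 0.1481, 0.2508]
tcp_rot: [0.05, 0.999, 0.0, 0.001]
contact_force: [-0.2, -0.1, -0.7]
opening: 0.003
finger_force: 0.0
```

carry_out:
  deltas: [-0.002, -0.06, 0, 0, 0, -0.02, -0.004, -0.12, 0, 0, 0, -0.04, -0.006, -0.18, 0, 0, 0, -0.06, -0.008, -0.24, 0, 0, 0, -0.08, -0.01, -0.3, 0, 0, 0, -0.1]

```text
time: 2.38
eef_pos: [0.4788, -0.1514, 0.2508]
tcp_rot: [-0.0, 1.0, -0.0, 0.001]
contact_force: [0.2, 0.0, -0.8]
opening: -0.003
finger_force: 0.0
```

carry_out:
  deltas: [0.012, -0.055, 0, 0, 0, -0.025, 0.025, -0.11, 0, 0, 0, -0.05, 0.037, -0.165, 0, 0, 0, -0.075, 0.05, -0.22, 0, 0, 0, -0.095, 0.05, -0.22, 0, 0, 0, -0.095]

```text
time: 3.0
eef_pos: [0.428, -0.3728, 0.2504]
tcp_rot: [-0.045, 0.999, -0.0, -0.0]
contact_force: [0.3, 0.9, -0.4]
opening: 0.002
finger_force: 0.0
```

Run:
```python
from h import *
np.set_printoptions(precision=4,suppress=True)
s=ctrl.get_state(); print(s["time"],s["eef_pos"],s["tcp_rot"],s["opening"],s["qpos"])
im,P=cloud("wrist"); save("w1",im); np.save("w1.npy",P)
for q in("disc","knob_disc","block"):
    for r in ctrl.find_in("wrist",q)[:3]:
        u,v=map(int,np.round(r["uv"])); print(q,r["score"],(u,v),P[v,u])
m=(P[...,2]>.040)&(P[...,2]<.052)
Q=P[m]; print(cv2.minAreaRect((Q[:,:2]*1000).astype(np.float32)),np.median(Q[:,2]))
```

```text
3.0 [ 0.428  -0.3728  0.2504] [-0.0451  0.999  -0.0003 -0.0001] 0.00215404975093639 [-0.8951  0.0355  1.8252 -0.0005  1.2805 -2.5559]
disc 0.92 (308, 234) [ 0.4595 -0.3761  0.0451]
knob_disc 0.7 (402, 236) [ 0.4512 -0.295   0.0547]
knob_disc 0.2 (355, 222) [ 0.4448 -0.3357  0.0447]
block 0.81 (355, 222) [ 0.4448 -0.3357  0.0447]
((534.4988403320312, -453.3771057128906), (149.80416870117188, 473.2481994628906), 32.35883331298828) 0.04495024630529407
```

View pics/w1.png

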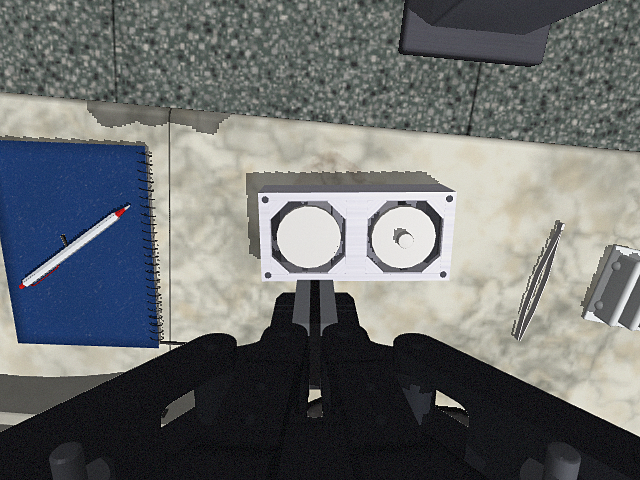

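The wrist view shows the plain disc at (308,234), on the left, and the knob disc at (402,236). Joint 6 is near its limit, so I'll fit the kinematics and check the leaned poses before moving.

```bash
cat > k.py <<'E'
from h import *
from scipy.optimize import least_squares
S=[([1.127,.2872,1.5782,0,1.2786,-.15],[.1952,.6455,.2299],[.1464,.9892,-.0011,-.0004]),
([-.8951,.0355,1.8252,-.0005,1.2805,-2.5559],[.428,-.3728,.2504],[-.0451,.999,-.0003,-.0001])]
f=lambda L:np.concatenate([[L[0]*np.sin(q[1])+L[1]*np.sin(q[1]+q[2])-np.hypot(*p[:2]),L[2]+L[0]*np.cos(q[1])+L[1]*np.cos(q[1]+q[2])-p[2]] for q,p,_ in S])
LF=least_squares(f,[.4,.4,.1])
L1,L2,HD=LF.x
r=lambda a,x:R.from_euler(a,x)
def Rq(q): return r("z",q[0])*r("y",q[1]+q[2])*r("z",q[3])*r("y",q[4])*r("z",q[5])
C=Rq(S[1][0]).inv()*R.from_quat(S[1][2])
def ik(p,rot,d):
    wp=np.array(p)-rot.apply([0,0,d]); h=HD+d
    j1=np.arctan2(wp[1],wp[0]); a=np.hypot(wp[0],wp[1]); b=wp[2]-h; D=a*a+b*b
    c=(D-L1**2-L2**2)/(2*L1*L2); j3=np.arccos(np.clip(c,-1,1)); j2=np.arctan2(a,b)-np.arctan2(L2*np.sin(j3),L1+L2*np.cos(j3))
    w=((r("z",j1)*r("y",j2+j3)).inv()*rot*C.inv()).as_euler("ZYZ")
    return np.round(np.r_[j1,j2,j3,w],3),round(float(c),2)
E
python3 - <<'E'
from k import *
print(LF.x,LF.fun,C.as_rotvec())
pc=np.r_[.460,-.376,.05]
for d in(.2,.28):
  for yaw in(BY,BY+np.pi,BY+np.pi/2):
    for ax in (1,-1):
      for lean in(.6,):
        n=R.from_euler("z",BY)*R.from_euler("x",-ax*lean)*R.from_euler("z",yaw-BY)*down(0)
        print(d,round(yaw,2),ax*lean,ik(pc,n,d))
E
```

```text
[ 0.43433104  0.57619228 -0.01914238] [ 3.16430997e-05  1.95262869e-04 -3.06827884e-05 -1.95262753e-04] [-3.62979107e-05  3.36901953e-05  1.57071398e+00]
0.2 0.1 0.6 (array([-0.531,  0.223,  2.09 , -0.872,  0.641, -1.529]), -0.5)
0.2 0.1 -0.6 (array([-0.804,  0.519,  1.69 ,  0.363,  1.434, -2.613]), -0.12)
0.2 3.24 0.6 (array([-0.531,  0.223,  2.09 , -0.872,  0.641,  1.613]), -0.5)
0.2 3.24 -0.6 (array([-0.804,  0.519,  1.69 ,  0.362,  1.434,  0.529]), -0.12)
0.2 1.67 0.6 (array([-0.531,  0.223,  2.09 , -0.871,  0.641, -3.1  ]), -0.5)
0.2 1.67 -0.6 (array([-0.804,  0.519,  1.69 ,  0.363,  1.434,  2.1  ]), -0.12)
0.28 0.1 0.6 (array([-0.457,  0.2  ,  2.151, -0.904,  0.658, -1.424]), -0.55)
0.28 0.1 -0.6 (array([-0.843,  0.605,  1.591,  0.343,  1.457, -2.638]), -0.02)
0.28 3.24 0.6 (array([-0.457,  0.2  ,  2.151, -0.904,  0.658,  1.718]), -0.55)
0.28 3.24 -0.6 (array([-0.843,  0.605,  1.591,  0.342,  1.457,  0.503]), -0.02)
0.28 1.67 0.6 (array([-0.457,  0.2  ,  2.151, -0.904,  0.658, -2.994]), -0.55)
0.28 1.67 -0.6 (array([-0.843,  0.605,  1.591,  0.342,  1.457,  2.074]), -0.02)
```

Run:
```python
from h import *
np.set_printoptions(precision=4,suppress=True)
P=np.load("w1.npy"); im=cv2.imread("pics/w1.png")
s=ctrl.get_state(); r=R.from_quat(s["tcp_rot"])
m=(P[...,2]>.040)&(P[...,2]<.052)&(np.hypot(P[...,0]-.457,P[...,1]+.332)<.11)
n,l,st,_=cv2.connectedComponentsWithStats(m.astype(np.uint8)); k=1+st[1:,4].argmax()
Q=P[l==k]; print(cv2.minAreaRect((Q[:,:2]*1000).astype(np.float32)),np.median(Q[:,2]))
# plain disc: white comp around (308,234)
g=(im.min(2)>225).astype(np.uint8)
n,l,st,_=cv2.connectedComponentsWithStats(g); k=l[234,308]; D=P[l==k]; print(st[k],cv2.minEnclosingCircle((D[:,:2]*1000).astype(np.float32)),D.mean(0))
T=r.inv().apply(P.reshape(-1,3)-s["eef_pos"]); T=T[~np.isnan(T[:,0])]
for a in np.arange(-.06,.004,.004):
    q=T[(abs(T[:,2]-a)<.002)&(abs(T[:,0])<.05)&(abs(T[:,1])<.06)]
    if len(q): print("%.3f"%a,len(q),q.min(0),q.max(0))
```

```text
Still running in the background as job /tmp/bash_jobs.1000/2b1b28d52781 (pid 623). You'll get a notice when it ends.
```

```bash
kill -9 -- -$(cat /tmp/bash_jobs.1000/2b1b28d52781/pid); cat /tmp/bash_jobs.1000/2b1b28d52781/std*; timeout 40 python3 - <<'E'
from h import *
np.set_printoptions(precision=4,suppress=True)
P=np.load("w1.npy"); im=cv2.imread("pics/w1.png")
s=ctrl.get_state(); r=R.from_quat(s["tcp_rot"])
g=(im.min(2)>225).astype(np.uint8)
n,l,st,_=cv2.connectedComponentsWithStats(g); k=l[234,308]; D=P[l==k]; D=D[np.isfinite(D[:,0])&(abs(D[:,2]-.045)<.004)];print(st[k],len(D),D.min(0),D.max(0),D.mean(0))
T=r.inv().apply(np.nan_to_num(P.reshape(-1,3),nan=9)-s["eef_pos"])
for a in np.arange(-.06,.004,.006):
    q=T[(abs(T[:,2]-a)<.003)&(abs(T[:,0])<.05)&(abs(T[:,1])<.06)]
    if len(q): print("%.3f"%a,len(q),q.min(0),q.max(0))
E
```

```text
[     0      0    640    480 297380] 6064 [ 0.4096 -0.6676  0.041 ] [ 0.6378 -0.2444  0.049 ] [ 0.4799 -0.3853  0.0448]
-0.060 4496 [-0.0089 -0.0485 -0.063 ] [ 0.0163  0.04   -0.057 ]
-0.054 7500 [-0.0087 -0.0442 -0.057 ] [ 0.0149  0.0348 -0.051 ]
-0.048 3531 [-0.0115 -0.0396 -0.051 ] [ 0.0145  0.0308 -0.045 ]
-0.042 1223 [-0.011  -0.0342 -0.045 ] [ 0.0145  0.0255 -0.039 ]
-0.036 1183 [-0.0116 -0.0167 -0.039 ] [ 0.0128  0.0077 -0.033 ]
-0.030 521 [ 0.0066 -0.0181 -0.033 ] [ 0.012   0.0091 -0.027 ]
-0.024 683 [ 0.0065 -0.0181 -0.027 ] [ 0.012   0.0091 -0.021 ]
-0.018 620 [ 0.0063 -0.0181 -0.021 ] [ 0.0122  0.0091 -0.015 ]
-0.012 536 [ 0.0065 -0.0181 -0.015 ] [ 0.012   0.0091 -0.009 ]
-0.006 317 [ 0.0064 -0.0175 -0.009 ] [ 0.012   0.0085 -0.0031]
-0.000 2 [ 0.0108 -0.0084 -0.0027] [ 0.0109 -0.0025 -0.0027]
```

```bash
cat >> h.py <<'E'
PC=np.array([.460,-.3755])
def loc(h,v,z,c=PC,yaw=BY): # local (x=h, y=v)
    return np.r_[c+np.array([[np.cos(yaw),-np.sin(yaw)],[np.sin(yaw),np.cos(yaw)]])@[h,v],z]
E
timeout 40 python3 - <<'E'
from h import *
plan(loc(0,-.0086,.075),down(BY,-.663))
E
```

```text
d [-0.0296 -0.0187  0.1753] w [-6.625e-01 -2.000e-04  7.000e-04] rows needed 3.56
```

carry_out:
  deltas: [-0.007, -0.005, 0.035, -0.166, 0, 0, -0.015, -0.01, 0.085, -0.332, 0, 0, -0.022, -0.015, 0.135, -0.498, 0, 0, -0.03, -0.019, 0.175, -0.663, 0, 0, -0.03, -0.019, 0.175, -0.663, 0, 0]

```text
time: 3.82
eef_pos: [0.4584, -0.3812, 0.065]
tcp_rot: [-0.044, 0.942, 0.333, -0.021]
contact_force: [-0.7, 0.8, -0.9]
opening: -0.004
finger_force: 0.0
```

```bash
timeout 40 python3 - <<'E'
from h import *
s=ctrl.get_state(); print(s["eef_pos"],s["contact_force"],s["qpos"],R.from_quat(s["tcp_rot"]).as_matrix()[:,2])
plan(loc(0,-.0086,.055),down(BY,-.663))
im,_=ctrl.read_camera("side"); 
cv2.imwrite("pics/s2.png",cv2.resize(im[200:440,180:400,::-1],None,fx=2.4,fy=2.4))
E
```

```text
[ 0.45838315 -0.38120456  0.06502013] [-0.72044015  0.8063939  -0.85843269] [-0.98739477  0.60714814  1.57434419  0.29162461  1.58244776 -2.74178011] [-0.06785104  0.62468391 -0.77792432]
d [-0.0022 -0.0087  0.0058] w [ 0.0164 -0.008  -0.0056] rows needed 0.17
```

View pics/s2.png

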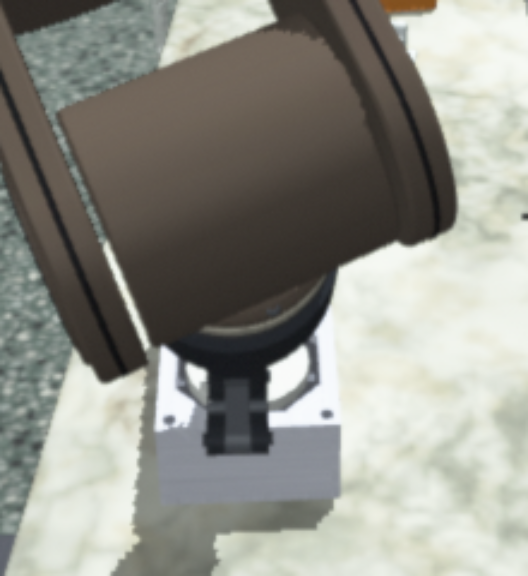

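The side view shows the tool leaning outwards over the near rim, with the fingers at about (238,410) in the crop. I'll let it settle before pressing.

carry_out:
  deltas: [0, 0, 0, 0, 0, 0]

```text
time: 4.0
eef_pos: [0.4625, -0.3859, 0.079]
tcp_rot: [-0.046, 0.945, 0.322, -0.014]
contact_force: [1.3, -0.5, 0.6]
opening: 0.001
finger_force: 0.0
```

```bash
timeout 40 python3 - <<'E'
from h import *
s=ctrl.get_state(); print(s["eef_pos"],s["contact_force"],s["qpos"],s["dq"])
plan(loc(0,-.0086,.055),down(BY,-.663))
E
```

```text
[ 0.46248    -0.38585632  0.07904595] [ 1.27694199 -0.54255496  0.64831565] [-0.98627275  0.58617501  1.56880064  0.29250535  1.58340614 -2.74182808] [-0.00079179 -0.05269657 -0.01255647 -0.00053114 -0.00347632 -0.00094875]
d [ 0.0016 -0.0131  0.0202] w [-0.0058  0.0015  0.003 ] rows needed 0.39
```

carry_out:
  deltas: [0.001, -0.004, 0.006, 0, 0, 0, 0.001, -0.008, 0.012, 0, 0, 0, 0.001, -0.011, 0.017, 0, 0, 0, 0.001, -0.011, 0.017, 0, 0, 0]

```text
time: 4.5
eef_pos: [0.4594, -0.3833, 0.0548]
tcp_rot: [-0.045, 0.944, 0.325, -0.016]
contact_force: [-0.3, 0.9, 1.2]
opening: -0.002
finger_force: 0.0
```

```bash
timeout 40 python3 - <<'E'
from h import *
s=ctrl.get_state(); print(s["eef_pos"],s["contact_force"])
plan(loc(0,-.0086,.050),down(BY,-.663))
E
```

```text
[ 0.45941086 -0.38333537  0.05479385] [-0.33887126  0.85272235  1.19848119]
d [-0.0013 -0.0036  0.0032] w [ 0.0008 -0.0003 -0.0005] rows needed 0.08
```

carry_out:
  deltas: [0, -0.0006, 0.0008, 0, 0, 0, 0, -0.0012, 0.0016, 0, 0, 0, 0, -0.0018, 0.0024, 0, 0, 0, 0, -0.0018, 0.0024, 0, 0, 0]

```text
time: 5.0
eef_pos: [0.4597, -0.3838, 0.052]
tcp_rot: [-0.045, 0.944, 0.325, -0.016]
contact_force: [0.4, 0.1, -0.6]
opening: -0.001
finger_force: 0.0
```

carry_out:
  deltas: [0, -0.0006, 0.0008, 0, 0, 0, 0, -0.0012, 0.0016, 0, 0, 0, 0, -0.0012, 0.0016, 0, 0, 0]

```text
time: 5.38
eef_pos: [0.4597, -0.3837, 0.0501]
tcp_rot: [-0.045, 0.944, 0.325, -0.016]
contact_force: [0.3, -0.2, -0.1]
opening: -0.005
finger_force: 0.1
```

carry_out:
  deltas: [0, -0.0006, 0.0008, 0, 0, 0, 0, -0.0012, 0.0016, 0, 0, 0, 0, -0.0012, 0.0016, 0, 0, 0]

```text
time: 5.75
eef_pos: [0.4598, -0.3839, 0.0483]
tcp_rot: [-0.045, 0.945, 0.325, -0.015]
contact_force: [0.6, -0.5, 0.5]
opening: -0.002
finger_force: 0.5
```

carry_out:
  deltas: [0, -0.0006, 0.0008, 0, 0, 0, 0, -0.0012, 0.0016, 0, 0, 0, 0, -0.0012, 0.0016, 0, 0, 0]

```text
time: 6.12
eef_pos: [0.4599, -0.3843, 0.0465]
tcp_rot: [-0.045, 0.945, 0.324, -0.015]
contact_force: [0.2, -1.9, 2.0]
opening: -0.004
finger_force: 1.6
```

```bash
timeout 40 python3 - <<'E'
from h import *
np.set_printoptions(precision=4,suppress=True)
s=ctrl.get_state(); print(s["eef_pos"],s["contact_force"],s["wrist_torque"])
im,P=cloud("wrist"); save("w2",im)
im2,_=ctrl.read_camera("side"); b=cv2.resize(im2[240:440,200:400],None,fx=2.4,fy=2.4)
cv2.imwrite("pics/c2.png",np.hstack([cv2.resize(im,(400,300)),cv2.resize(b,(300,300))])[...,::-1])
E
```

```text
[ 0.4599 -0.3843  0.0465] [ 0.2095 -1.9479  1.9561] [-0.4145 -0.0507  0.011 ]
```

View pics/c2.png

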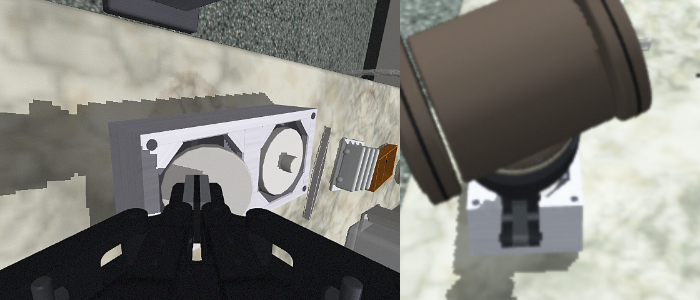

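The wrist view shows the disc tilting, with its inner edge rising near (245,180) in the left half. The hollow is therefore on the outer side, and I'll keep pressing there.

carry_out:
  deltas: [0, -0.0006, 0.0008, 0, 0, 0, 0, -0.0012, 0.0016, 0, 0, 0, 0, -0.0012, 0.0016, 0, 0, 0]

```text
time: 6.6
eef_pos: [0.4602, -0.3848, 0.0458]
tcp_rot: [-0.045, 0.945, 0.324, -0.015]
contact_force: [-0.2, -4.0, 7.5]
opening: -0.002
finger_force: 3.9
```

carry_out:
  deltas: [0, -0.0006, 0.0008, 0, 0, 0, 0, -0.0012, 0.0016, 0, 0, 0, 0, -0.0012, 0.0016, 0, 0, 0]

```text
time: 6.98
eef_pos: [0.4607, -0.3857, 0.0449]
tcp_rot: [-0.045, 0.945, 0.324, -0.014]
contact_force: [0.2, -5.9, 9.3]
opening: 0.002
finger_force: 5.4
```

carry_out:
  deltas: [0, -0.0006, 0.0008, 0, 0, 0, 0, -0.0012, 0.0016, 0, 0, 0, 0, -0.0012, 0.0016, 0, 0, 0]

```text
time: 7.35
eef_pos: [0.4612, -0.3867, 0.0441]
tcp_rot: [-0.045, 0.945, 0.323, -0.013]
contact_force: [0.5, -7.1, 11.7]
opening: -0.004
finger_force: 7.0
```

carry_out:
  deltas: [0, -0.001, -0.001, 0, 0, 0, 0, -0.0015, -0.002, 0, 0, 0, 0, -0.002, -0.003, 0, 0, 0]

```text
time: 7.72
eef_pos: [0.4609, -0.3882, 0.0432]
tcp_rot: [-0.045, 0.945, 0.324, -0.014]
contact_force: [1.3, -2.9, 6.0]
opening: -0.004
finger_force: 3.1
```

```bash
timeout 40 python3 - <<'E'
from h import *
np.set_printoptions(precision=4,suppress=True)
s=ctrl.get_state(); print(s["eef_pos"],s["contact_force"],s["wrist_torque"])
im,P=cloud("wrist"); save("w3",im)
cv2.imwrite("pics/c3.png",cv2.resize(im[120:420,150:550],None,fx=2,fy=2)[...,::-1])
E
```

```text
[ 0.4609 -0.3882  0.0432] [ 1.2763 -2.9133  5.9742] [-0.1595 -0.0797 -0.0639]
```

View pics/c3.png

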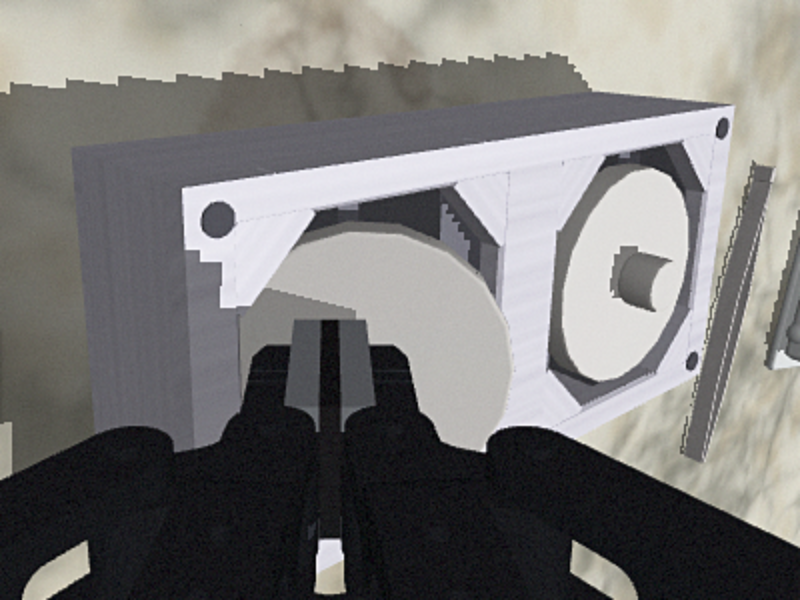

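The crop shows the disc tilted about 30 to 40 degrees, with its inner rim raised at (505,360) and the force falling. I'll ease off along the tool axis.

carry_out:
  deltas: [0, -0.0005, -0.0007, 0, 0, 0, 0, -0.001, -0.0014, 0, 0, 0, 0, -0.001, -0.002, 0, 0, 0]

```text
time: 8.15
eef_pos: [0.4605, -0.3892, 0.0426]
tcp_rot: [-0.045, 0.945, 0.325, -0.015]
contact_force: [0.9, -2.7, 3.7]
opening: 0.001
finger_force: 2.4
```

carry_out:
  deltas: [0, 0, -0.001, 0, 0, 0, 0, 0, -0.002, 0, 0, 0, 0, 0, -0.003, 0, 0, 0]

```text
time: 8.52
eef_pos: [0.4598, -0.3898, 0.0435]
tcp_rot: [-0.045, 0.944, 0.326, -0.016]
contact_force: [0.2, -0.2, 0.0]
opening: -0.001
finger_force: 0.2
```

```bash
timeout 40 python3 - <<'E'
from h import *
np.set_printoptions(precision=4,suppress=True)
s=ctrl.get_state(); print(s["eef_pos"],s["contact_force"],s["wrist_torque"])
im,P=cloud("wrist"); np.save("w4.npy",P)
# raised part near the inner edge
X=P-np.r_[PC,.046]; v=-np.sin(BY)*X[...,0]+np.cos(BY)*X[...,1]; h=np.cos(BY)*X[...,0]+np.sin(BY)*X[...,1]
for a in np.arange(-.03,.036,.004):
    k=(abs(v-a)<.002)&(abs(h)<.014)&(X[...,2]>-.04)&(X[...,2]<.04)
    if k.sum()>3: print("%.3f"%a,k.sum(),np.round(np.percentile(X[k][:,2],[5,50,95]),4))
cv2.imwrite("pics/c4.png",cv2.resize(im[120:420,150:550],None,fx=2,fy=2)[...,::-1])
E
```

```text
[ 0.4598 -0.3898  0.0435] [ 0.2006 -0.1953  0.0396] [-0.3159 -0.1013  0.0282]
-0.030 566 [-0.0019  0.0157  0.0377]
-0.026 476 [-0.0168  0.0111  0.0251]
-0.022 813 [-0.0164  0.0008  0.0257]
-0.018 625 [-0.0121 -0.0002  0.021 ]
-0.014 395 [-0.0071 -0.0025  0.0166]
-0.010 277 [-0.0026  0.0008  0.0115]
-0.006 419 [0.002  0.0047 0.0074]
-0.002 825 [0.0071 0.0095 0.0118]
0.002 415 [0.0092 0.0121 0.0134]
0.006 38 [0.006  0.0092 0.0114]
0.018 4 [-0.0231 -0.015  -0.01  ]
0.022 406 [-0.0246 -0.0113 -0.0085]
0.026 254 [-0.0096 -0.0089 -0.0081]
0.030 630 [-0.0095 -0.0083 -0.0016]
0.034 832 [-0.0093 -0.0025 -0.0005]
```

carry_out:
  deltas: [0, 0, -0.01, 0, 0, 0, 0, 0, -0.035, 0, 0, 0, 0, 0, -0.07, 0, 0, 0, 0, 0, -0.1, 0, 0, 0, 0, 0, -0.1, 0, 0, 0]

```text
time: 9.2
eef_pos: [0.4669, -0.4546, 0.1262]
tcp_rot: [-0.045, 0.945, 0.323, -0.014]
contact_force: [-0.6, 0.9, -0.2]
opening: -0.001
finger_force: 0.0
```

```bash
cat > m.py <<'E'
from h import *
def meas(cam,name):
    np.set_printoptions(precision=4,suppress=True)
    im,P=cloud(cam); np.save(name+".npy",P); save(name,im)
    X=P-np.r_[PC,.046]; v=-np.sin(BY)*X[...,0]+np.cos(BY)*X[...,1]; h=np.cos(BY)*X[...,0]+np.sin(BY)*X[...,1]
    for a in np.arange(-.04,.04,.004):
        k=(abs(v-a)<.002)&(abs(h)<.010)&(X[...,2]>-.045)&(X[...,2]<.04)
        if k.sum()>3: print("%.3f"%a,k.sum(),np.round(np.percentile(X[k][:,2],[5,50,95]),4))
    k=(X[...,2]>.005)&(X[...,2]<.025)&(abs(v)<.025)&(abs(h)<.03); print("raised",k.sum(),"h",np.percentile(h[k],[1,50,99]),"v",np.percentile(v[k],[1,50,99]),"z",np.percentile(X[k][:,2],[50,99]))
E
timeout 40 python3 - <<'E'
from m import *
s=ctrl.get_state(); print(s["time"],s["eef_pos"],s["contact_force"])
meas("wrist","w5"); meas("top","t5")
plan(loc(0,.05,.17),down(BY,.52))
E
```

```text
9.2 [ 0.46693067 -0.45456615  0.12617816] [-0.57408065  0.85772983 -0.16035008]
-0.040 187 [-0.0017 -0.001  -0.0002]
-0.036 149 [-0.0019 -0.001  -0.0001]
-0.032 4 [-0.0022 -0.0022 -0.0021]
-0.024 25 [-0.0193 -0.0184 -0.017 ]
-0.020 320 [-0.0187 -0.0154 -0.0118]
-0.016 350 [-0.0121 -0.0083 -0.0049]
-0.012 355 [-0.0052 -0.0017  0.0021]
-0.008 368 [0.0016 0.0052 0.009 ]
-0.004 264 [0.0081 0.0111 0.0131]
-0.000 76 [0.0093 0.0113 0.0128]
0.004 8 [0.0091 0.0102 0.011 ]
0.020 116 [-0.0158 -0.0102 -0.0083]
0.024 115 [-0.0098 -0.009  -0.0082]
0.028 119 [-0.0097 -0.0089 -0.0081]
0.032 324 [-0.0095 -0.0046 -0.0007]
0.036 121 [-0.0023 -0.001  -0.0002]
raised 887 h [-0.0177  0.0002  0.0201] v [-0.0087 -0.0056  0.002 ] z [0.0089 0.0134]
-0.040 29 [-0.0048 -0.0001  0.002 ]
-0.036 46 [-0.0281 -0.0031  0.0013]
-0.032 66 [-0.0363 -0.0286  0.0009]
-0.028 14 [-0.0349 -0.0324 -0.0306]
-0.024 16 [-0.0279 -0.0246 -0.0213]
-0.020 13 [-0.0215 -0.0187 -0.0165]
-0.016 19 [-0.0148 -0.0117 -0.0084]
-0.012 15 [-0.0079 -0.0051 -0.0018]
-0.008 15 [-0.0023  0.0019  0.0061]
-0.004 19 [0.0054 0.0078 0.012 ]
-0.000 85 [-0.0432 -0.0215  0.014 ]
0.004 47 [-0.0447  0.0064  0.0126]
0.008 23 [-0.0447 -0.0422 -0.0389]
0.012 20 [-0.044  -0.0419 -0.0389]
0.016 16 [-0.0444 -0.0427 -0.04  ]
0.024 21 [-0.0114 -0.0098 -0.0066]
0.028 27 [-0.0115 -0.0084 -0.0057]
0.032 21 [-0.0106 -0.0081 -0.0057]
0.036 25 [-0.003  -0.0003  0.0016]
raised 137 h [-0.0205 -0.0006  0.0189] v [-0.0063 -0.0003  0.0053] z [0.0095 0.0166]
d [-0.0012  0.1286  0.0407] w [ 1.1837 -0.0004 -0.0004] rows needed 6.36
```

View pics/w5.png

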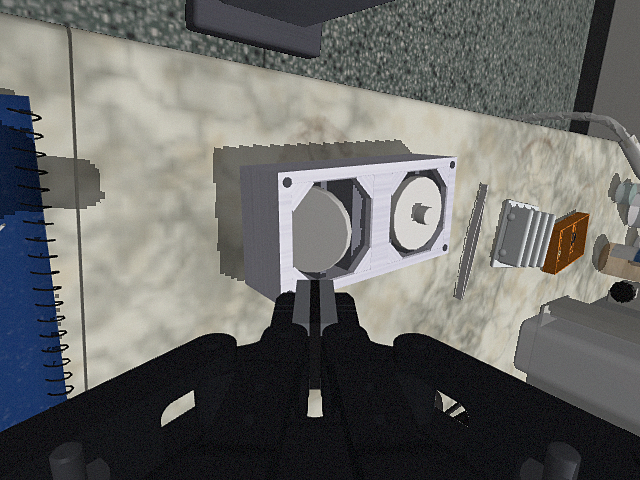

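The disc now leans by itself at about 60 degrees, with its raised inner edge at about (345,225). I'll move to the pre-grasp pose, leaning the other way.

```bash
timeout 40 python3 - <<'E'
from h import *
plan(loc(0,.0248,.110),down(BY,.527))
E
```

```text
d [-0.0012  0.0718  0.0724] w [ 1.1907e+00 -4.0000e-04 -4.0000e-04] rows needed 6.40
```

carry_out:
  deltas: [0, 0.01, 0.01, 0.18, 0, 0, 0, 0.022, 0.022, 0.36, 0, 0, 0, 0.034, 0.034, 0.54, 0, 0, 0, 0.045, 0.045, 0.72, 0, 0, 0, 0.056, 0.056, 0.9, 0, 0]
  grip: 24
  grip_force: 30

```text
time: 9.93
eef_pos: [0.458, -0.3718, 0.1125]
tcp_rot: [-0.048, 0.992, -0.12, 0.006]
contact_force: [1.2, -0.1, -0.3]
opening: 0.24
finger_force: 0.0
```

```bash
timeout 40 python3 - <<'E'
from h import *
s=ctrl.get_state();print(s["eef_pos"],s["opening"],s["qpos"])
plan(loc(0,.0248,.101),down(BY,.527))
E
```

```text
[ 0.4580079  -0.37180534  0.11253462] 0.23995847792876823 [-0.78931551  0.1534579   1.98132801 -0.20614085  0.82978328 -2.33060502]
d [-0.0017  0.0231  0.0062] w [2.863e-01 1.000e-04 1.000e-03] rows needed 1.54
```

carry_out:
  deltas: [0, 0.011, 0.002, 0.14, 0, 0, -0.002, 0.023, 0.006, 0.286, 0, 0, -0.002, 0.023, 0.006, 0.286, 0, 0, -0.002, 0.023, 0.006, 0.286, 0, 0]

```text
time: 10.42
eef_pos: [0.4587, -0.3526, 0.1021]
tcp_rot: [-0.046, 0.965, -0.257, 0.012]
contact_force: [1.3, -0.3, 0.2]
opening: 0.242
finger_force: 0.0
```

```bash
timeout 40 python3 - <<'E'
from m import *
s=ctrl.get_state();print(s["eef_pos"],s["opening"],s["contact_force"])
meas("wrist","w6")
plan(loc(0,-.0002-.006+.0,.0472+.0),down(BY,.527))
E
```

```text
[ 0.45873669 -0.35256764  0.1021423 ] 0.24197677718766972 [ 1.30737129 -0.28039406  0.2029495 ]
-0.040 274 [-0.0222 -0.0014 -0.0004]
-0.036 932 [-0.0307 -0.019  -0.0008]
-0.032 281 [-0.0356 -0.0327 -0.0019]
-0.008 5 [-0.0109 -0.0097 -0.0097]
-0.004 736 [-0.0407 -0.0119  0.0125]
-0.000 995 [-0.0435 -0.0178  0.0123]
0.004 329 [-0.044  -0.0424  0.0106]
0.008 98 [-0.044  -0.0431 -0.0421]
0.020 65 [-0.0103 -0.0093 -0.0085]
0.024 277 [-0.01   -0.009  -0.0082]
0.028 249 [-0.0101 -0.009  -0.0081]
0.032 130 [-0.0022 -0.0012 -0.0003]
0.036 319 [-0.002  -0.0011 -0.0003]
raised 1095 h [-0.0175 -0.0008  0.0204] v [-0.0065 -0.0008  0.0033] z [0.0098 0.0136]
d [0.0012 0.0034 0.0624] w [ 0.0047  0.0001 -0.0007] rows needed 1.00
```

View pics/w6.png

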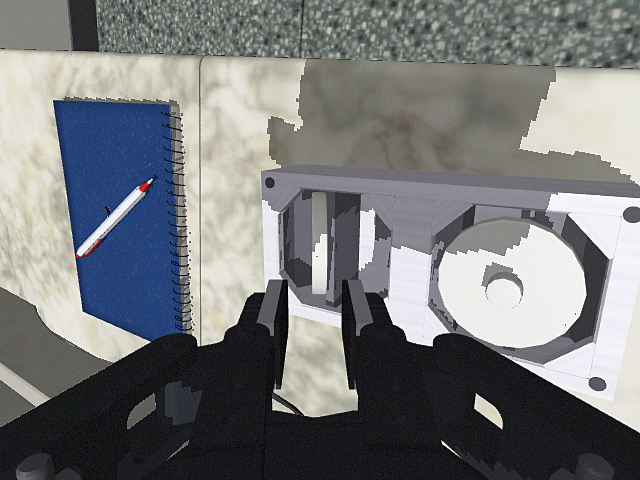

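The disc is seen edge-on at column 319, between the fingertips (280 to 350). I'll go in along the tool axis.

carry_out:
  deltas: [0.001, 0.003, 0.02, 0, 0, 0, 0.001, 0.003, 0.038, 0, 0, 0, 0.001, 0.003, 0.048, 0, 0, 0, 0.001, 0.003, 0.05, 0, 0, 0]

```text
time: 10.98
eef_pos: [0.4598, -0.3762, 0.0576]
tcp_rot: [-0.045, 0.965, -0.258, 0.012]
contact_force: [0.3, -0.5, 0.5]
opening: 0.236
finger_force: 0.0
```

carry_out:
  deltas: [0, 0, 0.004, 0, 0, 0, 0, 0, 0.008, 0, 0, 0, 0, 0, 0.013, 0, 0, 0, 0, 0, 0.013, 0, 0, 0]

```text
time: 11.48
eef_pos: [0.4604, -0.3815, 0.0461]
tcp_rot: [-0.046, 0.965, -0.258, 0.012]
contact_force: [-0.2, -0.7, 0.3]
opening: 0.241
finger_force: 0.0
```

```bash
timeout 40 python3 - <<'E'
from m import *
s=ctrl.get_state();print(s["eef_pos"],s["opening"],s["contact_force"])
im,P=cloud("wrist"); save("w7",im)
plan(loc(0,-.0062,.0472),down(BY,.527))
E
```

```text
[ 0.46038813 -0.38152712  0.0460762 ] 0.24134758696060502 [-0.2470783  -0.70603601  0.27830055]
d [-0.0001 -0.0006 -0.0007] w [ 0.0043 -0.0003 -0.    ] rows needed 0.02
```

View pics/w7.png

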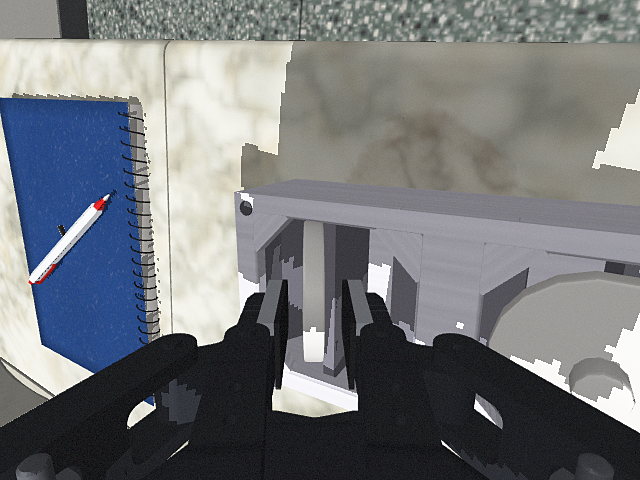

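The disc edge runs through (313,220 to 362), centred between the fingertips at columns 278 and 352. I'll close the gripper.

carry_out:
  deltas: [0, 0, 0, 0, 0, 0, 0, 0, 0, 0, 0, 0, 0, 0, 0, 0, 0, 0, 0, 0, 0, 0, 0, 0]
  grip: 0
  grip_force: 35

```text
time: 12.02
eef_pos: [0.4607, -0.3817, 0.0466]
tcp_rot: [-0.046, 0.965, -0.258, 0.012]
contact_force: [0.6, 0.3, -0.6]
opening: 0.079
finger_force: 39.8
```

carry_out:
  deltas: [0, 0, -0.008, 0, 0, 0, 0, 0, -0.03, 0, 0, 0, 0, 0, -0.06, 0, 0, 0, 0, 0, -0.1, 0, 0, 0, 0, 0, -0.14, 0, 0, 0]

```text
time: 12.65
eef_pos: [0.4534, -0.3108, 0.1685]
tcp_rot: [-0.046, 0.965, -0.258, 0.012]
contact_force: [0.2, 0.3, 0.2]
opening: 0.076
finger_force: 39.7
```

```bash
timeout 40 python3 - <<'E'
from m import *
np.set_printoptions(precision=4,suppress=True)
s=ctrl.get_state();print(s["eef_pos"],s["opening"],s["finger_force"],s["contact_force"])
im,P=cloud("wrist"); save("w8",im)
r=R.from_quat(s["tcp_rot"]); T=r.inv().apply(np.nan_to_num(P.reshape(-1,3),nan=9)-s["eef_pos"]).reshape(480,640,3)
k=(im.min(2)>120)&(T[...,2]>-.02)&(T[...,2]<.06)&(abs(T[...,1])<.02)&(abs(T[...,0])<.06)
q=T[k]; print(k.sum(),np.percentile(q,[1,50,99],axis=0))
for c,q in(("wrist","rack"),("wrist","disc"),("wrist","knob_disc")):
    for e in ctrl.find_in(c,q)[:2]:
        u,v=map(int,np.round(e["uv"])); print(c,q,e["score"],(u,v),P[v,u])
plan(np.r_[RX,.15],down(RY))
E
```

```text
[ 0.4534 -0.3108  0.1685] 0.07598184867271209 39.73804414272308 [0.1728 0.3336 0.2469]
2545 [[-0.0243 -0.0035 -0.0135]
 [ 0.0089  0.0001 -0.0087]
 [ 0.0259  0.0039  0.0095]]
wrist disc 0.82 (315, 288) [ 0.444  -0.3062  0.1772]
wrist knob_disc 0.63 (446, 237) [ 0.4511 -0.287   0.0551]
d [-0.0724  0.2498 -0.1229] w [-0.5213  0.0596  0.2181] rows needed 4.60
```

View pics/w8.png

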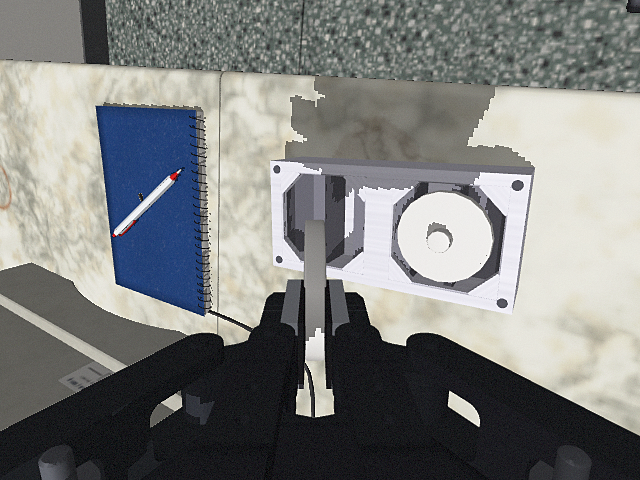

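The disc is held edge-on at (315,290) and the knob disc is still in its pocket at (446,237). Next I'll move above the rack.

```bash
timeout 40 python3 - <<'E'
from m import *
plan(np.r_[RX-[.02,0],.17],down(RY))
E
```

```text
d [-0.0525  0.2414 -0.1412] w [-0.5213  0.0596  0.2181] rows needed 4.55
```

carry_out:
  deltas: [-0.01, 0.048, -0.028, -0.104, 0.012, 0.044, -0.021, 0.096, -0.056, -0.208, 0.024, 0.088, -0.032, 0.145, -0.085, -0.312, 0.036, 0.13, -0.042, 0.193, -0.113, -0.416, 0.048, 0.174, -0.0525, 0.241, -0.141, -0.521, 0.06, 0.218]

```text
time: 13.48
eef_pos: [0.4789, -0.0275, 0.1678]
tcp_rot: [0.065, 0.998, 0.002, -0.003]
contact_force: [0.8, -0.2, -0.0]
opening: 0.078
finger_force: 39.7
```

carry_out:
  deltas: [0, 0, 0, 0, 0, 0, 0, 0, 0, 0, 0, 0]

```text
time: 13.72
eef_pos: [0.4789, -0.0295, 0.1681]
tcp_rot: [0.064, 0.998, -0.0, -0.002]
contact_force: [-0.4, -0.7, 0.1]
opening: 0.082
finger_force: 39.7
```

```bash
timeout 60 python3 - <<'E'
from m import *
np.set_printoptions(precision=4,suppress=True)
s=ctrl.get_state();print(s["eef_pos"],s["tcp_rot"],s["opening"],s["finger_force"],s["contact_force"])
for cam in("wrist","top"):
    im,P=cloud(cam); save(cam+"9",im); np.save(cam+"9.npy",P)
    X=P-np.r_[RX,0]; c,sn=np.cos(RY),np.sin(RY); h=c*X[...,0]+sn*X[...,1]; v=-sn*X[...,0]+c*X[...,1]
    k=(X[...,2]>.026)&(X[...,2]<.034)&(abs(h)<.05)&(abs(v)<.055); print(cam,k.sum(),np.median(X[k][:,2]))
    print(" h range",np.percentile(h[k],[.5,2,98,99.5]))
    hist,e=np.histogram(v[k],np.arange(-.05,.051,.002)); print(" ".join("%d:%d"%(round(a*1000),b) for a,b in zip(e,hist) if b))
    # slope of fins: v mean per fin at h<0, h>0
    for v0 in(-.033,-.011,.011,.033):
        for sg in(-1,1):
            f=k&(abs(v-v0)<.008)&(sg*h>.005)
            if f.sum()>5: print(v0,sg,f.sum(),round(float(h[f].mean()),4),round(float(v[f].mean()),4))
r=R.from_quat(s["tcp_rot"]); P=np.load("wrist9.npy"); im=cv2.imread("pics/wrist9.png")
T=r.inv().apply(np.nan_to_num(P.reshape(-1,3),nan=9)-s["eef_pos"]).reshape(480,640,3)
k=(im.min(2)>120)&(T[...,2]>-.02)&(T[...,2]<.03)&(abs(T[...,1])<.012)&(abs(T[...,0])<.035)
q=T[k]
for x in np.arange(-.03,.031,.004):
    j=abs(q[:,0]-x)<.002
    if j.sum()>5: print("arc %.3f"%x,j.sum(),np.percentile(q[j][:,2],[2,50,98]),q[j][:,1].mean())
E
```

```text
[ 0.4789 -0.0295  0.1681] [ 0.0641  0.9979 -0.0002 -0.0021] 0.08163112209371265 39.72893714904785 [-0.416  -0.6993  0.0942]
wrist 3254 0.02838766195367054
 h range [-0.0321 -0.0312  0.033   0.0353]
-40:27 -38:221 -36:243 -34:248 -32:198 -18:23 -16:203 -14:233 -12:49 -10:45 4:37 6:218 8:216 10:210 12:135 26:51 28:266 30:255 32:241 34:135
-0.033 -1 397 -0.0189 -0.0342
-0.033 1 398 0.0201 -0.0342
-0.011 -1 319 -0.0206 -0.0128
-0.011 1 158 0.0155 -0.0142
0.011 -1 403 -0.0188 0.0094
0.011 1 275 0.0156 0.0095
0.033 -1 399 -0.0189 0.0313
0.033 1 406 0.0203 0.0313
top 156 0.029057590439163228
 h range [-0.0349 -0.0338  0.0327  0.0339]
-38:12 -36:22 -34:16 -32:18 -30:7 -16:10 -14:25 -12:21 -10:17 -8:6 6:2
-0.033 -1 66 -0.02 -0.0333
-0.033 1 6 0.0318 -0.0344
-0.011 -1 64 -0.0217 -0.0114
-0.011 1 15 0.0307 -0.0115
arc -0.026 33 [-0.0025 -0.0013  0.0001] -0.00017444460583972395
arc -0.022 62 [-0.0068 -0.0045 -0.0028] 0.0002601070764859989
arc -0.018 117 [-0.0093 -0.0081 -0.0067] -5.927764624361097e-06
arc -0.014 122 [-0.0113 -0.0101 -0.0089] 4.7057463840655386e-05
arc -0.010 24 [-0.0129 -0.0114 -0.0111] 0.00029497054730458965
arc -0.002 16 [-0.014  -0.0125 -0.0115] 0.00044386837472309656
arc 0.002 126 [-0.0136 -0.0121 -0.0108] 3.655798071545791e-05
arc 0.006 197 [-0.0127 -0.0115 -0.01  ] 7.07275803737257e-05
arc 0.010 277 [-0.0118 -0.0099 -0.0018] -0.00014541654218764796
arc 0.014 196 [-0.0095 -0.0078 -0.006 ] -0.0004759632821261575
arc 0.018 101 [-0.0077 -0.0042 -0.0014] -0.0001519803143985544
arc 0.022 273 [-0.002   0.0008  0.0049] -0.0001476788999933108
arc 0.026 53 [0.0042 0.0057 0.0095] -0.0012104952695753397
```

View pics/wrist9.png

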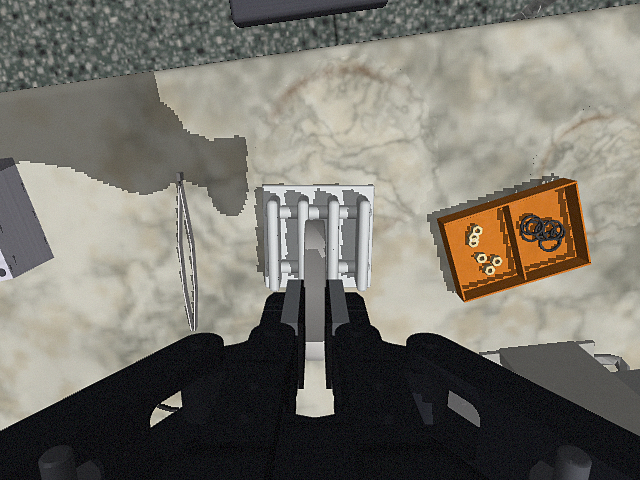

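The view over the rack shows fins at columns 272 to 368. The held disc at column 315 is already over the middle slot. I'll centre it and lower.

```bash
timeout 40 python3 - <<'E'
from m import *
plan(loc(-.0022,-.0012,.086,RX,RY),down(RY))
E
```

```text
d [-0.0181  0.0032  0.0826] w [-0.0005 -0.0032 -0.0017] rows needed 1.35
```

carry_out:
  deltas: [-0.009, 0.0016, 0.03, 0, 0, 0, -0.018, 0.003, 0.06, 0, 0, 0, -0.018, 0.003, 0.078, 0, -0.003, -0.002, -0.018, 0.003, 0.082, 0, -0.003, -0.002, -0.018, 0.003, 0.082, 0, -0.003, -0.002]

```text
time: 14.45
eef_pos: [0.4978, -0.029, 0.0876]
tcp_rot: [0.064, 0.998, -0.0, 0.001]
contact_force: [0.9, -0.9, 0.4]
opening: 0.078
finger_force: 39.7
```

```bash
timeout 40 python3 - <<'E'
from m import *
s=ctrl.get_state();print(s["eef_pos"],s["contact_force"])
plan(loc(-.0022,-.0012,.052,RX,RY),down(RY))
E
```

```text
[ 0.49779274 -0.0289699   0.08763196] [ 0.85016899 -0.90246214  0.35294029]
d [ 0.0006 -0.0002  0.0356] w [-0.0001  0.0014  0.0005] rows needed 0.57
```

carry_out:
  deltas: [0, 0, 0.006, 0, 0, 0, 0, 0, 0.013, 0, 0, 0, 0, 0, 0.02, 0, 0, 0, 0, 0, 0.02, 0, 0, 0]

```text
time: 14.95
eef_pos: [0.4971, -0.0282, 0.0666]
tcp_rot: [0.063, 0.998, 0.0, -0.0]
contact_force: [-0.5, -0.8, -0.1]
opening: 0.08
finger_force: 39.7
```

carry_out:
  deltas: [0, 0, 0.004, 0, 0, 0, 0, 0, 0.008, 0, 0, 0, 0, 0, 0.012, 0, 0, 0, 0, 0, 0.012, 0, 0, 0]

```text
time: 15.45
eef_pos: [0.4974, -0.0283, 0.055]
tcp_rot: [0.063, 0.998, 0.0, 0.0]
contact_force: [-0.3, 0.1, 0.0]
opening: 0.078
finger_force: 39.7
```

carry_out:
  deltas: [0, 0, 0.0015, 0, 0, 0, 0, 0, 0.003, 0, 0, 0, 0, 0, 0.003, 0, 0, 0]

```text
time: 15.82
eef_pos: [0.4977, -0.0284, 0.0524]
tcp_rot: [0.063, 0.998, -0.0, 0.001]
contact_force: [-1.2, 0.2, -0.4]
opening: 0.077
finger_force: 39.7
```

carry_out:
  deltas: [0, 0, 0.001, 0, 0, 0, 0, 0, 0.002, 0, 0, 0, 0, 0, 0.002, 0, 0, 0]

```text
time: 16.2
eef_pos: [0.4977, -0.0284, 0.0504]
tcp_rot: [0.063, 0.998, -0.0, 0.001]
contact_force: [-0.7, -0.2, 0.7]
opening: 0.086
finger_force: 39.7
```

carry_out:
  deltas: [0, 0, 0.001, 0, 0, 0, 0, 0, 0.002, 0, 0, 0, 0, 0, 0.002, 0, 0, 0]

```text
time: 16.58
eef_pos: [0.4985, -0.0286, 0.0489]
tcp_rot: [0.063, 0.998, -0.0, 0.002]
contact_force: [1.4, -0.4, 1.2]
opening: 0.076
finger_force: 40.0
```

carry_out:
  deltas: [0, 0, 0.001, 0, 0, 0, 0, 0, 0.001, 0, 0, 0, 0, 0, 0.001, 0, 0, 0]

```text
time: 16.95
eef_pos: [0.499, -0.0287, 0.0483]
tcp_rot: [0.063, 0.998, -0.0, 0.002]
contact_force: [2.7, -0.0, 3.3]
opening: 0.08
finger_force: 40.3
```

Contact is on a rod, so the disc is down in the slot. I'll release and withdraw.

carry_out:
  deltas: [0, 0, 0, 0, 0, 0, 0, 0, 0, 0, 0, 0, 0, 0, 0, 0, 0, 0, 0, 0, 0, 0, 0, 0]
  grip: 28

```text
time: 17.45
eef_pos: [0.4973, -0.0283, 0.0471]
tcp_rot: [0.063, 0.998, 0.0, 0.0]
contact_force: [-0.0, 0.8, 0.7]
opening: 0.281
finger_force: 0.0
```

carry_out:
  deltas: [0, 0, -0.01, 0, 0, 0, 0, 0, -0.03, 0, 0, 0, 0, 0, -0.06, 0, 0, 0, 0, 0, -0.1, 0, 0, 0, 0, 0, -0.12, 0, 0, 0]

```text
time: 18.08
eef_pos: [0.4988, -0.0287, 0.171]
tcp_rot: [0.063, 0.998, -0.0, 0.003]
contact_force: [-0.4, -0.5, -0.6]
opening: 0.277
finger_force: 0.0
```

```bash
timeout 60 python3 - <<'E'
from m import *
np.set_printoptions(precision=4,suppress=True)
s=ctrl.get_state();print(s["time"],s["eef_pos"],s["opening"],s["contact_force"])
im,P=cloud("wrist"); 
X=P-np.r_[RX,0]; c,sn=np.cos(RY),np.sin(RY); h=c*X[...,0]+sn*X[...,1]; v=-sn*X[...,0]+c*X[...,1]
k=(X[...,2]>.04)&(X[...,2]<.08)&(abs(h)<.05)&(abs(v)<.05)
print(k.sum(),np.percentile(h[k],[1,50,99]),np.percentile(v[k],[1,50,99]),np.percentile(X[k][:,2],[50,99]))
i2,_=cloud("side")
cv2.imwrite("pics/f.png",np.hstack([cv2.resize(im,(400,300)),cv2.resize(i2[190:370,240:480],(400,300),interpolation=cv2.INTER_CUBIC)])[...,::-1])
E
```

```text
18.075 [ 0.4988 -0.0287  0.171 ] 0.27698097790609094 [-0.3954 -0.5083 -0.591 ]
925 [-0.0251 -0.0036  0.0266] [-0.0042 -0.0002  0.0032] [0.0574 0.0617]
```

View pics/f.png

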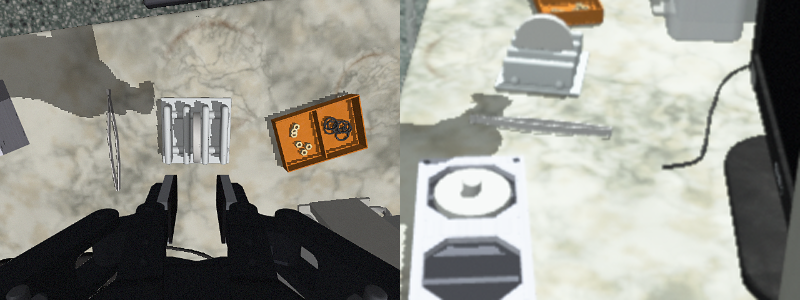

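The final pictures show the disc standing upright in the middle slot, at (195,130) on the left and (543,35) on the right. The knob disc is still in its pocket at (475,190) and the gripper is clear, so I'll hand the job in.

```bash
timeout 60 python3 -c "
from plant import ctrl
print(ctrl.sign_off())"
```

```text
the job is handed in; nothing more can be done
None
```

The plain disc is standing on edge in the rack's middle slot, the knob disc is still lying in its pocket, and I handed the job in at about 18 s with the gripper clear.

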